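# Draw out a telescopic sample arm to its next hole

## Robot

A 7-joint arm with a two-finger parallel gripper is mounted at the origin on a cart in front of the work surface, level with it; the furniture and walls round the work are solid. World frame = base frame: x ahead of the robot, y to its left, z up, the work surface at z = 0. Lengths are in mm, angles in rad, forces in N, time in s.
With the tool pointing down it reaches from about 400 to 875 mm from the base axis. Payload 4.4 kg.
Tool frame: the origin (TCP) lies at the very end of the fingers, on their centre line; the grasp point (between the pads) lies 19 mm behind it; z points along the fingers, y is the direction in which the jaws open and shut (so a half turn about z gives the same grasp; the last joint's range is limited). The gripper opens to 85 mm and grips with 20 to 120 N. Pads are 22 mm wide; open, the fingers measure 114 mm over their backs; the gripper's body (76 mm by 85 mm) begins 54 mm behind the grasp point. The pads swing forward as they close: fully open they stand 13 mm farther back than shut.
Start: joints at [-0.066, 0.628, 0.038, 1.517, -0.027, 0.996, -0.02], TCP at [650.014, 0.029, 191.613] pointing down, gripper open.
Joint ranges: [-3.06, 3.06], [-0.37, 2.12], [-1.25, 1.32], [0.18, 2.47], [-1.1, 4.24], [0.23, 1.98], [-2.94, 2.94]. Speed limits (rad/s): [2.57, 2.57, 3.14, 3.14, 3.14, 3.14, 3.14].

## Interface

Orientations are given as [roll, pitch, yaw] about the fixed x, y, z axes, in that order (R = Rz(yaw) Ry(pitch) Rx(roll)).
In Python, from cell import ctrl gives the robot as it stands.
- The arm moves only by the shell command python3 -m crank 'ROWS' [OPENING]. ROWS is JSON, a list that holds one entry, the list of rows, each a list of 6 numbers: the shift along the tool's x, y, z in units of 30 mm (1.0 is 30 mm), then the turn, a rotation vector about the tool's x, y, z in units of 6 degrees (1.0 is 6 degrees). In form: [[[tx, ty, tz, rx, ry, rz], ...]]. A call has 1 to 12 rows; each row shifts and turns the pose as measured when the row begins, along the tool's axes as they then stand; what a row does not reach is not made up. A row lasts 1/12 s, in which the tool goes at most 41.7 mm and 7.16 degrees, less where a joint would pass 70% of its speed; a pose out of reach is approached as far as the arm can. A call is refused whole if a number of a shift passes 1 or a number of a turn 1, either way. A call with a gripper value outside its range is refused whole. OPENING is the gripper command: -1 is fully open, 1 is shut, values between are in proportion, set as the call begins (- or left out, the last holds). The fingers move at their own pace and stop on an object; the grip force is fixed at half the most. Time passes only in rows, so rows that do not move let the fingers close. It gives the time, the measured TCP pose, the force and the opening at its end, in the units of the state.
- ctrl.read_state(): the state, without advancing time (a new reading comes with each control period).
- ctrl.get_image(name): name is "scene" or "side" or "wrist"; returns a dict with "color" (384x512x3 uint8, red, green, blue), "depth" (384x512 float32, mm along the optical axis (not along the pixel's ray), 0 where there is no reading), "camera_matrix" (3x3 intrinsics, pixels), "R" (3x3) and "t" (3): a world point X has camera coordinates R X + t. Camera axes: x right, y down, z forward; pixel columns grow to the right and rows downward; lengths in mm; the calibration is good to about 2 mm. A picture is of the moment at which its call begins.
- ctrl.finish_job(): hands the job in, once; it reports no verdict.
Trained networks look in a picture, given as the dict that the camera call returned (one of the last four; its "shot" number tells which), for a name from the list of things; names that differ only in an ending like _2 or _b are one class to them, and where a whole thing is asked for, a point or a joint stands for the part that bears it (a point fixed in the world has none). Each returns a list of dicts, best first, with "conf" (0 to 1); they miss things now and then, are a little off and sometimes report something else, mostly with a low value. They report only what shows in the picture. A call takes as long as a camera call. They do not tell look-alikes from the thing itself.
- ctrl.search_frame(query, picture): "extent" ([centre column, centre row, width, height] in pixels, round what is visible of it).
The state is a dict: "clock": time; "qpos": joint angles; "qd": joint speeds; "tau": joint torques, N m; "eef_pos": TCP position; "tool_rot": TCP orientation; "force": force on the tool from outside, world axes, zero at the start; "torque": the same for the moment, N m; "width": finger opening in mm.
Only numpy, scipy, OpenCV 4.12 (cv2) and the standard library are available. Lean on these libraries where they do the work, as an engineer would, in place of code of your own. Each camera call takes 0.05 s, during which the arm holds its last target. There are 200 camera calls.

## Task

Draw the telescopic arm of the bench stand, with the beaker on its platform, out to the very next hole: press the black button down so that it comes free of its hole, start the arm sliding outwards (towards the platform end), let the button up again and slide gently on until it pops up fully in the next hole. Never force the button hard (over 15 N) against the edge of a hole, keep the beaker standing on its platform, and do not disturb the small bottle, the weighing bottle and the timer nearby.

Things in the scene. Friction and masses are not known exactly. Their poses are not given: they have to be found in the camera images.
- stand: Stand fixed to the worktop: dark steel foot 100 x 220 x 12 mm under a level square aluminium tube 36 mm wide, top face 62 mm up. Origin: on the worktop straight below the first hole. y axis: along the tube, outwards to the platform end; x across; z up. The tube spans y = -55 to 157 mm, with grey end bands 42 mm wide and 66 mm high round y = -60 and 147 mm.
- boom (a joint): How far the inner tube (the arm) is drawn out, in m: 0 at the start to within 1 mm (button in the first hole), growing outwards along the stand's y axis, at most 0.11. Button and platform move with it. It slides at about 1 N, or 2 to 3 N while the button rubs under the wall. In a hole the button has 2 mm of play either way.
- button (a joint): How far the button is pressed down, in m: 0 up (popped into a hole), 0.009 at its stop. Its 16 mm long shoulder clears the 5 mm tube wall when pressed beyond 0.005; let go between holes it stays at about 0.005, held under the wall, and springs up by itself when the next hole comes. Spring: 5 N to start, 9 N at the stop. Over 15 N sideways spoils it.
- button_top (a point): Centre of the top of the button's black square cap, 18 x 18 mm (sides along the stand's x and y), 22 mm high, on a 9 mm stem. Up, its top is 94 mm above the worktop, its underside 10 mm above the tube; at its stop, 1 mm. Press it with shut fingertips, or pinch it from above and push down; while pinched it cannot pop up.
- platform (a point): Centre of the upper face of the square grey platform (68 x 68 mm, 7 mm rim) at the outer end of the arm, 200 mm outwards from the button, 39 mm above the worktop.
- beaker: Small loose glass beaker, 53 mm across and 58 mm high, standing on the platform; origin at the centre of its underside, z axis up.
- small_bottle: Bystander: small loose brown bottle with screw cap, 48 mm across, 83 mm high, near the inner end of the stand; origin under its centre.
- weighing_bottle: Bystander: small loose lidded glass weighing bottle, 34 mm across, 58 mm high, behind the stand as the robot sees it; origin under its centre.
- timer: Bystander: flat loose white timer, 66 x 62 x 17 mm, behind the stand as the robot sees it; origin under its centre.
- first_hole (a point): Centre of the first hole, in the tube's top face, above the stand's origin. A 12 mm slot along the top face widens to holes 24 mm across and 20 mm along: here at y = 0, next somewhere between y = 44 and 68 mm (it differs from stand to stand and is not measured: find it by feel or look), and once more 36 mm beyond that.
Things that resemble listed ones, but are neither listed nor needed, are in the scene too. What is shaped like the beaker but blue, red or turquoise is not meant.

How it is judged:
By the outcome, as a careful person would: the job done as asked, in the order asked, and still so for the second after the job is handed in, with the robot touching nothing.
It also fails if it takes over 38 s, if anything falls off the work surface, if the arm or the gripper's body presses on something with over 40 N, if the wrist force passes 120 N, or if a joint passes its speed limit or range.

## Working session

There is one attempt and no reset: what is moved stays moved. The work goes in short steps, Python scripts to look and compute and a shell command to move; the robot and the scene stay as the last step left them, time stands still between calls to the robot, and variables do not carry over. Pictures are saved under pics/ and viewed, about 8 in all and at most 12, crops included, and the job is handed in when it is done.

```bash
mkdir -p pics; cat > h.py <<'E'
import numpy as np, cv2
from cell import ctrl
def save(p,n): cv2.imwrite(f'pics/{n}.png',p['color'][:,:,::-1])
def px2w(p,u,v,d=None,z=None):
    K=p['camera_matrix'];R=np.array(p['R']);t=np.array(p['t'])
    r=np.linalg.inv(K)@[u,v,1]
    o=-R.T@t; w=R.T@r
    if z is not None: return o+w*(z-o[2])/w[2]
    return R.T@(r*d-t)
def w2px(p,X):
    c=p['camera_matrix']@(np.array(p['R'])@np.array(X)+p['t']); return c[:2]/c[2]
def cloud(p):
    h,w=p['depth'].shape; u,v=np.meshgrid(np.arange(w),np.arange(h))
    r=np.stack([u,v,np.ones_like(u)],-1)@np.linalg.inv(p['camera_matrix']).T*p['depth'][...,None]
    return (r-np.array(p['t']))@np.array(p['R'])
E
python3 - <<'E'
from h import *
a=[ctrl.get_image(n) for n in('scene','side','wrist')]
for p,n in zip(a,('scene','side','wrist')):
    save(p,n+'0'); C=cloud(p)
    for q in('stand','button_top','platform','beaker'):
        for r in ctrl.search_frame(q,p)[:3]:
            u,v,w,h=r['extent']; print(n,q,round(r['conf'],2),np.round(r['extent']),C[int(v),int(u)].round())
cv2.imwrite('pics/all.png',np.hstack([cv2.resize(p['color'][:,:,::-1],(400,300)) for p in a[1:]]))
s=ctrl.read_state();print(s)
E
```

```text
scene stand 0.97 [236. 221.  78.  85.] [495. -41.  64.]
scene button_top 0.48 [243. 214.  12.  21.] [506. -50.  93.]
scene button_top 0.4 [238. 219.  76.  80.] [500. -34.  61.]
scene platform 0.83 [223. 204.  64.  60.] [487.  25.  60.]
scene beaker 0.91 [204. 169.  26.  29.] [475. 129.  97.]
scene beaker 0.91 [230. 156.  16.  23.] [572. 196.  57.]
scene beaker 0.84 [177. 149.  18.  23.] [447. 300.  44.]
side stand 0.95 [234. 219.  51.  62.] [493. -41.  44.]
side button_top 0.67 [243. 208.   8.  19.] [512. -55.  76.]
side platform 0.83 [228. 206.  46.  39.] [486.  11.  53.]
side beaker 0.91 [219. 181.  19.  25.] [478. 127.  79.]
side beaker 0.89 [222. 253.  27.  34.] [ 446. -197.   44.]
side beaker 0.85 [253. 182.  25.  26.] [582. 191.  43.]
wrist stand 0.7 [144. 161. 117. 181.] [518.  19.  63.]
wrist stand 0.39 [117. 116.  80. 233.] [489.  69.  54.]
wrist button_top 0.94 [139. 217.  30.  26.] [519. -40.  94.]
wrist platform 0.96 [118. 118.  77. 233.] [489.  68.  52.]
wrist beaker 0.78 [195.   5.  31.  10.] [579. 194.  20.]
wrist beaker 0.65 [81. 31. 81. 61.] [460. 159.  51.]
{'clock': 0.75, 'qpos': array([-0.0658152 ,  0.62834217,  0.03849198,  1.51738355, -0.02700654,
        0.99630713, -0.01998501]), 'qd': array([ 3.93924491e-04,  1.46271684e-03,  5.81579211e-05,  1.44547420e-04,
       -3.63076398e-04, -6.33972909e-05,  1.04382028e-03]), 'tau': array([-6.02762411e-04, -5.63162291e+01,  1.22567039e+00, -1.93760973e+01,
        1.10509587e-02,  1.32835539e-03, -3.86699782e-06]), 'eef_pos': array([6.50029298e+02, 4.64540760e-02, 1.91656058e+02]), 'tool_rot': array([ 3.14151587e+00, -5.09546874e-05,  1.57080482e+00]), 'force': array([ 0.01302104, -0.88706558, -0.276167  ]), 'torque': array([0.01159405, 0.083422  , 0.02441616]), 'width': 84.99096565352667}
```

View pics/scene0.png

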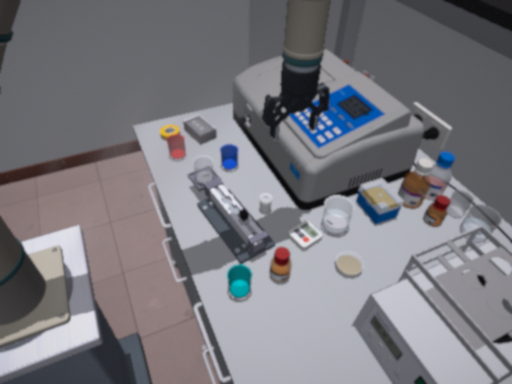

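View pics/all.png

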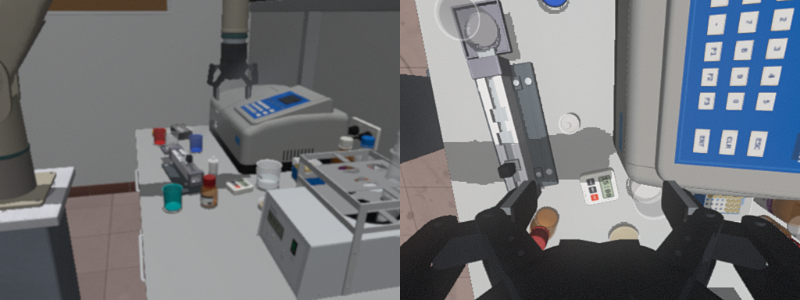

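The wrist view shows the stand at upper left: button around (139,217), platform and beaker at the top-left (81,31). I'll take an enlarged crop.

```bash
python3 - <<'E'
from h import *
p=ctrl.get_image('wrist'); C=cloud(p)
c=p['color'][0:250,40:220,::-1]; cv2.imwrite('pics/crop1.png',cv2.resize(c,None,fx=2.4,fy=2.4,interpolation=cv2.INTER_CUBIC))
np.save('C.npy',C)
Z=C[...,2]
m=(Z>88)&(Z<98)&(C[...,0]<545)&(C[...,1]<0)&(C[...,1]>-80); m[:, 200:]=0
print('cap',m.sum(),C[m].mean(0).round(1),C[m].min(0),C[m].max(0))
m=(Z>58)&(Z<68)&(C[...,0]<545)&(C[...,0]>440); m[:,220:]=0
P=C[m][:,:2];print('tube',m.sum());
P=P.astype(np.float32);print(cv2.fitLine(P,cv2.DIST_HUBER,0,.01,.01).ravel(),cv2.minAreaRect(P))
E
```

```text
cap 273 [513.4 -43.2  94. ] [502.84784319 -53.47985434  88.06778266] [521.78932434 -34.74856135  96.61933665]
tube 4422
[ 1.9315428e-01 -9.8116839e-01  5.0195248e+02  3.8708237e+01] ((507.5178527832031, 4.5542449951171875), (48.19900131225586, 347.6044616699219), 9.635761260986328)
```

View pics/crop1.png

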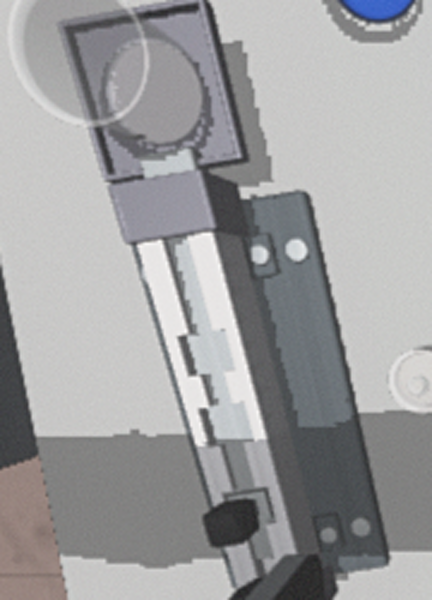

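```bash
python3 - <<'E'
from h import *
p=ctrl.get_image('wrist')
f=lambda u,v,z:px2w(p,40+u/2.4-.3,v/2.4-.3,z=z).round(1)
for n,u,v,z in [('h1L',222,492,62),('h1R far',267,489,62),('h1 near R',272,520,62),('h2 farL',198,410,62),('h2farR',239,404,62),('h2nearL',207,443,62),('h2nearR',250,440,62),('h3farL',178,336,62),('h3farR',224,332,62),('h3nearL',189,376,62),('h3nearR',232,367,62),('tube L far',135,243,62),('tubeLnear',195,445,62),('tubeRfar',214,233,62),('tubeRnear',267,440,62),('band fl',107,183,66),('band fr',207,170,66),('band nl',131,243,66),('band nr',214,230,66),('platTL',62,22,46),('platTR',205,0,46),('platBL',108,180,46),('platBR',245,160,46)]: print(n,f(u,v,z))
print(p['t'],(-np.array(p['R']).T@p['t']).round())
C=cloud(p);Z=C[...,2]
# cluster objects heights near stand
for q in('small_bottle','weighing_bottle','timer'):
    for r in ctrl.search_frame(q,p)[:2]:
        u,v,w,h=r['extent'];print(q,round(r['conf'],2),r['extent'],C[int(v),int(u)].round())
E
```

```text
h1L [498.3 -36.5  62. ]
h1R far [521.6 -34.9  62. ]
h1 near R [522.5 -51.8  62. ]
h2 farL [491.4   6.4  62. ]
h2farR [512.2   9.4  62. ]
h2nearL [493.8 -10.5  62. ]
h2nearR [515.7  -9.   62. ]
h3farL [486.4  42.6  62. ]
h3farR [508.9  44.5  62. ]
h3nearL [489.2  23.3  62. ]
h3nearR [510.8  27.7  62. ]
tube L far [472.2  85.3  62. ]
tubeLnear [487.6 -11.6  62. ]
tubeRfar [509.6  89.7  62. ]
tubeRnear [524.2  -9.   62. ]
band fl [465.8 110.6  66. ]
band fr [511.5 116.   66. ]
band nl [472.6  85.   66. ]
band nr [511.5  90.7  66. ]
platTL [444.7 181.   46. ]
platTR [510.4 189.6  46. ]
platBL [454.6 114.9  46. ]
platBR [521.1 123.8  46. ]
[-649.85087571  -35.16582278  379.36521389] [650.  65. 375.]
small_bottle 0.85 [183.8, 293.7, 39.5, 54.0] [ 552. -164.   59.]
small_bottle 0.23 [252.5, 237.2, 48.8, 52.0] [646. -99.  20.]
weighing_bottle 0.67 [83.2, 30.9, 84.9, 61.7] [460. 161.  45.]
timer 0.87 [253.8, 237.4, 50.0, 50.0] [ 647. -100.   18.]
timer 0.41 [141.4, 216.3, 28.7, 23.0] [520. -41.  90.]
```

```bash
python3 -m crank '[[[-0.24,-0.77,0.2,0,0,0],[-0.24,-0.77,0.3,0,0,0],[-0.24,-0.77,0.3,0,0,0],[-0.24,-0.77,0.3,0,0,0],[-0.24,-0.77,0.3,0,0,0],[-0.24,-0.77,0.3,0,0,0],[0,0,0,0,0,-0.7],[0,0,0,0,0,-0.7],[0,0,0,0,0,0]]]' 1; python3 - <<'E'
from h import *
p=ctrl.get_image('wrist'); save(p,'w2'); C=cloud(p);s=ctrl.read_state();print(s['eef_pos'],s['tool_rot'],s['width'],s['force'])
for r in ctrl.search_frame('button_top',p)[:2]: print(r)
Z=C[...,2]
m=(abs(C[...,0]-512)<20)&(abs(C[...,1]+44)<20)&(Z>91)&(Z<97);print(m.sum(),C[m].mean(0) if m.any() else '')
m=(Z>60)&(Z<64.5)&(C[...,1]>-70)&(C[...,1]<70)&(C[...,0]>470)&(C[...,0]<540)
print(m.sum(),cv2.minAreaRect(C[m][:,:2].astype(np.float32)))
E
```

```text
clock: 1.75
eef_pos: [505.2, -44.4, 138.1]
tool_rot: [3.139, 0.0, 1.724]
force: [0.2, -0.1, -0.2]
width: 0.0
[505.84401597 -44.29968529 138.30817666] [3.13801293e+00 1.21440512e-04 1.72137702e+00] -0.13281656137817346 [ 7.69516593e-01  3.99195604e-04 -8.19113902e-01]
{'extent': [263.6, 193.9, 21.8, 27.5], 'conf': 0.67}
373 [511.37784038 -43.84603042  94.54994814]
2972 ((504.75408935546875, 0.206146240234375), (35.995784759521484, 146.13426208496094), 8.811800956726074)
```

View pics/w2.png

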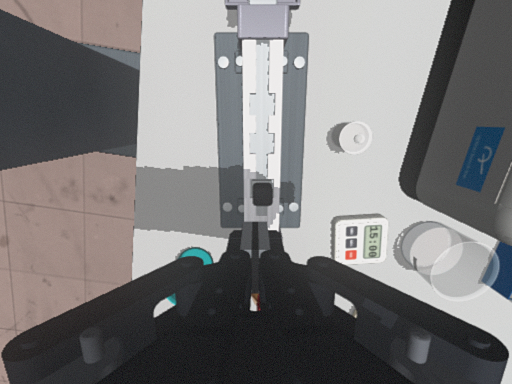

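The picture shows the cap at (262,194), the shut fingertips at (258,235), and the next two holes at about (262,143) and (262,104). The gripper is aligned with the stand, but about 5.5 mm off across it.

```bash
python3 -m crank '[[[0,0.18,0.4,0,0,0],[0,0,0.5,0,0,0],[0,0,0.3,0,0,0],[0,0,0.1,0,0,0],[0,0,0,0,0,0]]]' 1; python3 - <<'E'
from h import *
p=ctrl.get_image('wrist')
from numpy import r_
g=cv2.cvtColor(p['color'],cv2.COLOR_RGB2GRAY)
save(p,'w3');s=ctrl.read_state();print(s['eef_pos'],s['force'],s['tool_rot'])
print([r for r in ctrl.search_frame('button_top',p)[:2]])
cv2.imwrite('pics/w3c.png',cv2.resize(p['color'][0:300,150:380,::-1],None,fx=2,fy=2,interpolation=cv2.INTER_CUBIC))
E
```

```text
clock: 2.27
eef_pos: [517.0, -42.3, 96.7]
tool_rot: [3.132, 0.001, 1.716]
force: [0.3, 0.5, 1.0]
width: 0.0
[517.12172735 -42.18909392  96.95104337] [-0.04934038 -0.43258818 -1.10794385] [3.13143590e+00 9.83191508e-04 1.71633043e+00]
[{'extent': [250.0, 207.2, 24.3, 34.1], 'conf': 0.64}]
```

View pics/w3c.png

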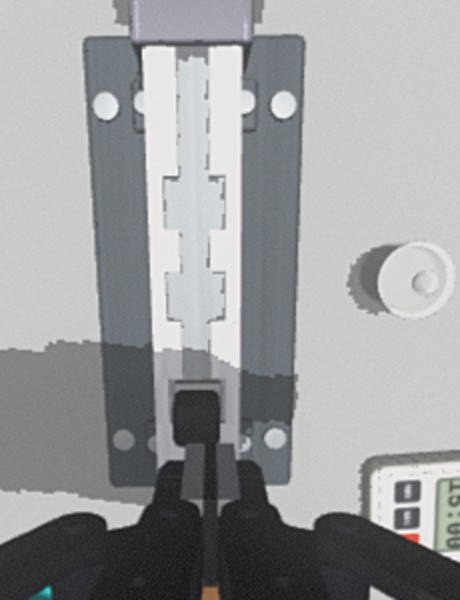

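The fingertips now touch down about 6 mm too far right of the cap (crop 210 vs 196). The holes ahead are at crop y≈296 and 202.

```bash
python3 -m crank '[[[0,-0.17,0,0.1,0,0],[0,0,0,0,0,0],[0,0,0,0,0,0]]]' 1; python3 - <<'E'
from h import *
p=ctrl.get_image('wrist');s=ctrl.read_state();e=s['eef_pos'];print(e,s['force'],s['tool_rot'],s['qd'].round(3))
u=np.array([-.153,.988]);v=np.array([.988,.153]);b=np.array([511.4,-43.8])
print('off u,v',(e[:2]-b)@u,(e[:2]-b)@v)
C=cloud(p)
# profile of cross-tube brightness in stand frame on top face z=62
for lat in(-9,-8.5,8.5,9):
  row=[]
  for y in range(10,110,2):
    q=w2px(p,[*(b+u*y+v*lat),62]);r=p['color'][int(round(q[1])),int(round(q[0]))];row.append(int(r.mean()))
  print(lat,row)
E
```

```text
clock: 2.62
eef_pos: [512.7, -43.1, 98.4]
tool_rot: [3.14, 0.002, 1.716]
force: [-0.5, 0.3, 1.1]
width: -0.1
[512.65035017 -43.1413403   98.44769813] [-0.30280063  0.08587073  0.15074721] [3.14036239e+00 1.59335835e-03 1.71598398e+00] [ 0.001 -0.001  0.    -0.     0.001 -0.004  0.001]
off u,v 0.45945220658533337 1.336120904914556
-9 [173, 172, 173, 172, 173, 175, 228, 232, 231, 231, 231, 235, 142, 211, 209, 209, 211, 207, 212, 211, 211, 211, 227, 231, 231, 231, 232, 231, 231, 232, 221, 212, 212, 213, 214, 215, 214, 213, 214, 214, 209, 231, 231, 231, 232, 231, 231, 231, 232, 231]
-8.5 [173, 172, 173, 176, 175, 176, 227, 231, 229, 231, 231, 235, 142, 209, 207, 209, 211, 207, 212, 211, 211, 211, 227, 232, 230, 232, 231, 231, 231, 232, 220, 210, 214, 213, 213, 215, 214, 213, 214, 214, 209, 231, 232, 231, 231, 231, 231, 231, 231, 232]
8.5 [171, 173, 170, 173, 228, 234, 232, 231, 231, 231, 232, 234, 153, 212, 209, 211, 209, 212, 210, 212, 212, 214, 226, 233, 232, 232, 232, 232, 232, 232, 221, 215, 216, 214, 215, 215, 218, 217, 217, 156, 195, 232, 232, 231, 231, 233, 232, 231, 232, 233]
9 [169, 170, 170, 165, 227, 231, 231, 231, 230, 231, 231, 234, 157, 212, 212, 211, 211, 212, 213, 212, 211, 215, 227, 232, 230, 231, 233, 231, 231, 233, 203, 215, 214, 215, 214, 214, 218, 215, 218, 164, 196, 231, 231, 232, 231, 231, 231, 232, 231, 231]
```

Next hole is about 44 mm out. Now I press the button.

```bash
python3 -m crank '[[[0,-0.04,0.1,0,0,0],[0,0,0.1,0,0,0],[0,0,0.1,0,0,0],[0,0,0.1,0,0,0],[0,0,0.1,0,0,0]]]' 1;python3 -m crank '[[[0,0,0.1,0,0,0],[0,0,0.1,0,0,0]]]' 1
```

```text
clock: 3.08
eef_pos: [512.3, -43.5, 83.5]
tool_rot: [3.137, 0.002, 1.716]
force: [0.2, -0.9, 0.3]
width: 0.0
clock: 3.25
eef_pos: [512.2, -43.5, 76.6]
tool_rot: [3.138, 0.002, 1.716]
force: [0.3, 0.9, -1.6]
width: 0.1
```

```bash
python3 - <<'E'
from h import *
p=ctrl.get_image('wrist');s=ctrl.read_state();print(s['eef_pos'],s['force'],s['qd'].round(3))
cv2.imwrite('pics/w4c.png',cv2.resize(p['color'][60:300,150:380,::-1],None,fx=2.5,fy=2.5,interpolation=cv2.INTER_CUBIC))
E
```

```text
[511.74748598 -43.51313603  76.04692575] [-0.61881052  0.21710628 -0.94064441] [ 0.001 -0.01  -0.001 -0.001 -0.     0.02   0.002]
```

View pics/w4c.png

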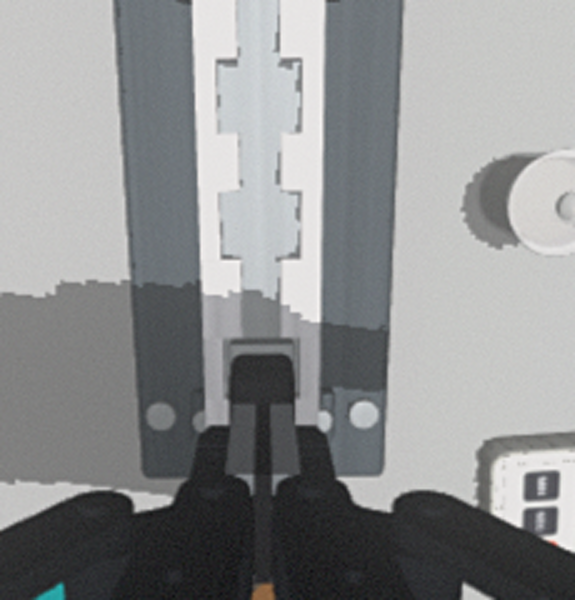

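Unexpected: at z=76 there is no contact force. The picture shows the cap still standing ahead of the fingers (crop y 355–403), so I'll check the geometry.

```bash
python3 - <<'E'
from h import *
p=ctrl.get_image('wrist');s=ctrl.read_state();e=s['eef_pos']
f=lambda X:((w2px(p,X)-[150,60])*2.5).round()
print('tcp',f(e),'cap top',f([511.4,-43.8,94]),'cap90',f([511.4,-43.8,85]),'hole1',f([511.4,-43.8,62]))
C=cloud(p)
for v in range(330,480,8): 
    P=C[int(60+v/2.5),int(150+262/2.5)];print(v,P.round(1),C[int(60+v/2.5),int(150+240/2.5)].round(1))
o=ctrl.get_image('side');C=cloud(o)
for q in('button_top',):print(ctrl.search_frame(q,o)[:1])
q=w2px(o,[511,-44,85]).astype(int);print(q)
cv2.imwrite('pics/s4.png',cv2.resize(o['color'][q[1]-50:q[1]+40,q[0]-60:q[0]+60,::-1],None,fx=5,fy=5,interpolation=cv2.INTER_CUBIC))
E
```

```text
tcp [262. 380.] cap top [261. 403.] cap90 [261. 391.] hole1 [261. 365.]
330 [509.8 -34.9  53. ] [503.4 -33.   63.6]
338 [510.2 -37.3  53.6] [503.7 -35.4  63.3]
346 [510.2 -37.2  62.2] [504.  -37.6  63.9]
354 [510.5 -39.5  62.5] [504.4 -40.2  63.4]
362 [510.  -35.6  82.6] [504.4 -36.7  81.7]
370 [510.  -35.9  90.3] [504.7 -36.4  91. ]
378 [510.2 -37.   93. ] [504.9 -37.3  94.6]
386 [510.4 -38.5  94.7] [505.2 -39.4  94.3]
394 [510.7 -40.4  95.4] [505.5 -41.4  94.6]
402 [511.  -42.4  95.5] [505.7 -43.   95.7]
410 [509.6 -33.  125.8] [505.4 -34.  124.7]
418 [509.6 -33.  129.8] [505.5 -34.3 128.3]
426 [509.7 -33.7 132.1] [505.6 -33.6 133.8]
434 [509.7 -33.2 137.1] [505.7 -33.9 136.8]
442 [509.7 -33.6 139.6] [505.8 -34.  140. ]
450 [509.7 -33.6 144.2] [506.  -34.3 143.8]
458 [509.7 -33.4 147.7] [506.  -33.7 148.2]
466 [509.7 -33.2 151.1] [506.2 -34.  150.6]
474 [509.7 -33.5 153.3] [506.2 -33.8 153.7]
[]
[241 201]
```

View pics/s4.png

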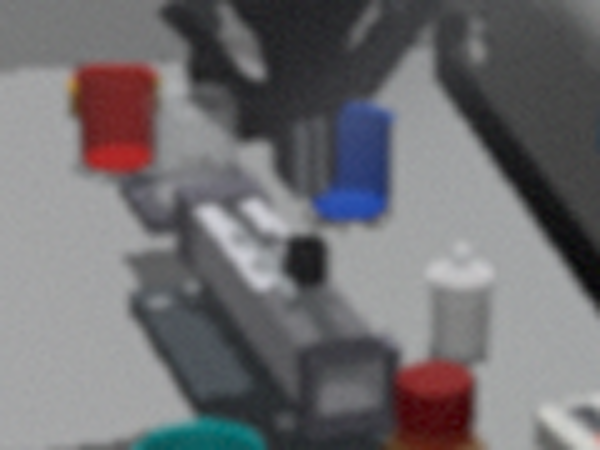

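The side view shows the real fingertips about 20 mm above the cap top, and wrist depth puts them at z≈120 where the reported TCP is 76. So there is a z offset of about 40–48 mm, while xy agrees. I'll go on by contact force, in small steps.

```bash
python3 - <<'E'
from h import *
for n in('side','scene'):
    o=ctrl.get_image(n);C=cloud(o)
    m=(abs(C[...,0]-512)<14)&(abs(C[...,1]+44)<16)&(C[...,2]>98)&(C[...,2]<200)
    z=np.sort(C[m][:,2]);print(n,m.sum(),z[:12].round(),C[m].mean(0).round())
    m&=C[...,2]<140;print(C[m].mean(0).round(1))
E
python3 -m crank '[[[0,0,0.1,0,0,0],[0,0,0.1,0,0,0],[0,0,0.1,0,0,0]]]' 1;python3 -m crank '[[[0,0,0.1,0,0,0]]]' 1
```

```text
side 377 [116. 116. 116. 117. 117. 118. 118. 118. 119. 119. 119. 120.] [512. -53. 156.]
[511.6 -52.  129.1]
scene 262 [117. 118. 118. 120. 122. 122. 123. 123. 123. 123. 124. 124.] [512. -53. 157.]
[510.1 -51.4 130.9]
clock: 3.8
eef_pos: [513.4, -43.6, 68.5]
tool_rot: [3.135, 0.003, 1.716]
force: [0.3, -0.7, -0.7]
width: 0.2
clock: 3.88
eef_pos: [513.5, -43.6, 65.2]
tool_rot: [3.135, 0.003, 1.716]
force: [0.6, -0.4, 0.2]
width: 0.0
```

```bash
python3 -m crank '[[[0,-0.05,0.1,0.05,0,0],[0,0,0.1,0,0,0],[0,0,0.05,0,0,0]]]' 1;python3 -m crank '[[[0,0,0.07,0,0,0]]]' 1;python3 -m crank '[[[0,0,0.07,0,0,0]]]' 1
```

```text
clock: 4.13
eef_pos: [511.5, -43.8, 56.3]
tool_rot: [-3.142, 0.002, 1.716]
force: [0.2, 0.2, 0.2]
width: -0.1
clock: 4.22
eef_pos: [511.5, -43.8, 54.0]
tool_rot: [-3.142, 0.002, 1.716]
force: [-0.2, 0.1, 5.3]
width: 0.1
clock: 4.3
eef_pos: [511.6, -43.8, 51.9]
tool_rot: [3.142, 0.002, 1.716]
force: [-1.4, 0.0, 5.8]
width: 0.4
```

Contact at 54 (offset 40 mm confirmed). I press on to about 47.

```bash
python3 -m crank '[[[0,0,0.08,0,0,0],[0,0,0.08,0,0,0]]]' 1;python3 -m crank '[[[0,0,0.03,0,0,0]]]' 1
```

```text
clock: 4.47
eef_pos: [511.6, -43.8, 47.7]
tool_rot: [3.141, 0.002, 1.715]
force: [-1.0, 1.3, 8.1]
width: 0.1
clock: 4.55
eef_pos: [511.6, -43.9, 47.0]
tool_rot: [3.141, 0.003, 1.715]
force: [-2.0, 1.0, 8.7]
width: -0.3
```

```bash
python3 -m crank '[[[0.05,0,0.02,0,0,0],[0.06,0,0.01,0,0,0],[0.06,0,0.01,0,0,0]]]' 1;python3 -m crank '[[[0.06,0,0.01,0,0,0],[0.06,0,0.01,0,0,0]]]' 1
```

```text
clock: 4.8
eef_pos: [511.2, -40.9, 47.5]
tool_rot: [3.14, 0.005, 1.714]
force: [-1.7, -0.5, 8.4]
width: 0.0
clock: 4.97
eef_pos: [510.9, -38.7, 48.1]
tool_rot: [3.139, 0.006, 1.712]
force: [-1.9, -1.6, 7.4]
width: -0.2
```

```bash
python3 -m crank '[[[0.06,0,0.06,0,0,0],[0.07,0,0.04,0,0,0],[0.07,0,0.03,0,0,0]]]' 1;python3 -m crank '[[[0.07,0,0.03,0,0,0],[0.05,0,0.03,0,0,0],[0,0,0.02,0,0,0]]]' 1
python3 - <<'E'
from h import *
p=ctrl.get_image('wrist')
cv2.imwrite('pics/w5c.png',cv2.resize(p['color'][60:260,150:380,::-1],None,fx=2.5,fy=2.5,interpolation=cv2.INTER_CUBIC))
E
```

```text
clock: 5.22
eef_pos: [510.3, -35.0, 46.2]
tool_rot: [3.138, 0.009, 1.71]
force: [-2.5, -1.0, 9.4]
width: -0.3
clock: 5.47
eef_pos: [510.0, -32.7, 45.8]
tool_rot: [3.137, 0.011, 1.709]
force: [-1.8, 1.2, 9.0]
width: -0.2
```

View pics/w5c.png

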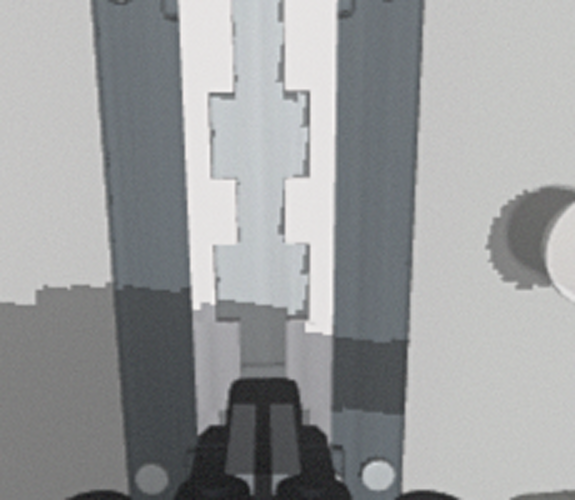

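The cap has travelled with the fingers, about 11 mm out (front edge at crop y≈380, next hole's near edge at 320). Now I let go, lift clear, and come round behind the cap.

```bash
python3 -m crank '[[[0,0,-0.15,0,0,0],[0,0,-0.3,0,0,0],[0,0,-0.4,0,0,0],[0,0,0,0,0,0],[-0.4,0,0,0,-0.05,0],[-0.4,0,0,0,-0.05,0],[0,0,0,0,0,0],[0,0,0,0,0,0]]]' 1
python3 - <<'E'
from h import *
p=ctrl.get_image('wrist');C=cloud(p);s=ctrl.read_state();print(s['eef_pos'],s['tool_rot'])
m=(abs(C[...,0]-510)<20)&(abs(C[...,1]+33)<25)&(C[...,2]>83)&(C[...,2]<97)
print(m.sum(),C[m].mean(0),np.percentile(C[m],[2,98],axis=0),s['eef_pos'])
u=np.array([-.153,.988]);b=np.array([511.4,-43.8]);print(np.percentile((C[m][:,:2]-b)@u,[2,50,98]))
E
```

```text
clock: 6.18
eef_pos: [513.9, -59.3, 73.1]
tool_rot: [3.136, 0.023, 1.709]
force: [0.5, -0.1, 0.4]
width: 0.4
[513.80528809 -59.59329012  73.00106818] [3.1361395  0.02364423 1.7088922 ]
745 [509.86913773 -31.98460383  89.41477309] [[501.24361046 -41.01664951  84.65667924]
 [518.51086659 -23.87197753  91.09759545]] [513.80528809 -59.59329012  73.00106818]
[ 3.00384236 11.98209643 19.69075269]
```

The cap is at about +11.5 mm with its top at z≈90, so it is held under the wall as intended. I lower the fingers behind it.

```bash
python3 -m crank '[[[0,0,0.3,0,0.1,0],[0,0,0.4,0,0.1,0],[0,0,0.3,0,0,0],[0,0,0.15,0,0,0],[0,0,0,0,0,0],[0,0,0,0,0,0]]]' 1
```

```text
clock: 6.73
eef_pos: [512.1, -59.4, 32.3]
tool_rot: [3.141, -0.002, 1.709]
force: [-0.5, 0.2, 0.9]
width: 0.1
```

```bash
python3 -m crank '[[[0.1,0,0,0,0,0],[0.1,0,0,0,0,0],[0.04,0,0,0,0,0]]]' 1
```

```text
clock: 6.98
eef_pos: [510.8, -52.3, 32.1]
tool_rot: [3.141, -0.001, 1.709]
force: [0.4, -4.0, -2.5]
width: -0.5
```

Contact is at the expected place (4 N). I push on gently, with a slight lift.

```bash
python3 -m crank '[[[0.04,0.01,-0.1,0,0,0],[0.06,0.01,0,0,0,0],[0.06,0.01,0,0,0,0],[0.06,0.01,0,0,0,0]]]' 1;python3 -m crank '[[[0.06,0.01,0,0,0,0],[0.06,0.01,0,0,0,0],[0.06,0.01,0,0,0,0],[0.06,0.01,0,0,0,0]]]' 1
```

```text
clock: 7.32
eef_pos: [511.7, -52.2, 36.4]
tool_rot: [3.14, 0.008, 1.705]
force: [0.9, -5.0, -3.6]
width: -0.1
clock: 7.65
eef_pos: [512.4, -52.6, 37.8]
tool_rot: [3.139, 0.017, 1.7]
force: [0.7, -5.3, -3.1]
width: 0.0
```

```bash
python3 -m crank '[[[0.06,-0.02,0.04,0,0.1,0],[0.08,-0.02,0.04,0,0.1,0],[0.08,0,0.02,0,0.05,0]]]' 1; python3 - <<'E'
from h import *
p=ctrl.get_image('wrist');C=cloud(p);s=ctrl.read_state();print(s['eef_pos'],s['tool_rot'],s['force'],s['torque'])
cv2.imwrite('pics/w6c.png',cv2.resize(p['color'][60:260,150:380,::-1],None,fx=2.5,fy=2.5,interpolation=cv2.INTER_CUBIC))
m=(abs(C[...,0]-510)<20)&(abs(C[...,1]+28)<25)&(C[...,2]>83)&(C[...,2]<100)
u=np.array([-.153,.988]);b=np.array([511.4,-43.8]);print(m.sum(),C[m][:,2].mean(),np.percentile((C[m][:,:2]-b)@u,[2,50,98]))
E
```

```text
clock: 7.9
eef_pos: [511.9, -48.9, 36.6]
tool_rot: [3.135, -0.006, 1.698]
force: [-1.5, -4.4, 2.6]
width: -0.4
[511.8462243  -48.5221409   36.50442764] [ 3.13557073 -0.00664876  1.69813881] [-0.18934944 -2.72521379  2.86489951] [-0.8418846   0.04814747  0.04510259]
1706 90.6473180577362 [ 0.21183913 10.63039588 22.73557585]
```

View pics/w6c.png

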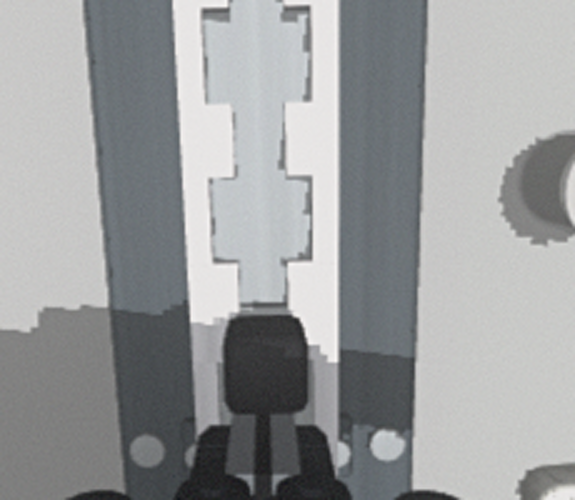

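Free sliding has started (the cap is clear of the first hole, centre about +15 mm, and the fingers are square behind it). Continuing.

```bash
python3 -m crank '[[[0.07,-0.01,0,0.03,0.04,-0.05],[0.08,-0.01,0,0.03,0.04,-0.05],[0.08,-0.01,0,0.03,0.04,-0.05],[0.08,-0.01,0,0,0.04,-0.05]]]' 1;python3 -m crank '[[[0.08,-0.01,0,0,0.04,-0.05],[0.08,-0.01,0,0,0.04,0],[0.08,-0.01,0,0,0.04,0]]]' 1
```

```text
clock: 8.28
eef_pos: [511.0, -44.1, 36.5]
tool_rot: [-3.141, -0.019, 1.717]
force: [1.1, -6.0, -1.0]
width: -0.2
clock: 8.53
eef_pos: [510.5, -40.0, 36.4]
tool_rot: [3.14, -0.029, 1.72]
force: [0.8, -6.6, -1.7]
width: 0.4
```

```bash
python3 -m crank '[[[0.08,0,0,0,-0.05,0],[0.08,0,0,0,-0.05,0],[0.08,0,0,0,-0.05,0],[0.08,0,0,0,-0.02,0]]]' 1;python3 -m crank '[[[0.08,0,0,0,0,0],[0.08,0,0,0,0,0],[0.08,0,0,0,0,0]]]' 1
```

```text
clock: 8.87
eef_pos: [509.5, -33.6, 36.6]
tool_rot: [3.139, -0.008, 1.716]
force: [1.1, -4.7, -0.6]
width: 0.0
clock: 9.12
eef_pos: [508.6, -27.4, 36.6]
tool_rot: [3.139, -0.006, 1.716]
force: [1.3, -5.3, -0.4]
width: 0.2
```

```bash
cat > m.py <<'E'
from h import *
p=ctrl.get_image('wrist');C=cloud(p);s=ctrl.read_state();e=s['eef_pos']
u=np.array([-.153,.988]);v=np.array([.988,.153]);b=np.array([511.4,-43.8])
d=C[...,:2]-b;a=d@u;l=d@v;z=C[...,2];t=(e[:2]-b)@u
m=(a>t+12)&(a<t+40)&(abs(l)<14)&(z>80)&(z<100);q=np.percentile(a[m],[2,98])
print('tool along',t.round(1),'lat',((e[:2]-b)@v).round(1),'cap',q.round(1),'ztop',np.percentile(z[m],[50,90]).round(1),m.sum(),s['force'].round(1),s['tool_rot'])
E
python3 m.py
```

```text
tool along 17.4 lat -0.3 cap [29.7 44.5] ztop [89.7 90.7] 1084 [ 0.1 -4.1 -0.2] [ 3.13947714 -0.00695238  1.71703276]
```

Cap centre ≈37 mm, so about 5 mm remain. Single rows now.

```bash
python3 -m crank '[[[0.07,0,0,0,0,0],[0.06,0,0,0,0,0]]]' 1; python3 m.py; python3 -m crank '[[[0.06,0,0,0,0,0]]]' 1; python3 m.py
```

```text
clock: 9.33
eef_pos: [507.9, -23.2, 36.7]
tool_rot: [3.14, -0.006, 1.717]
force: [1.3, -3.6, 1.6]
width: -0.0
tool along 21.4 lat -0.3 cap [33.9 48.8] ztop [89.8 90.7] 1093 [ 0.6 -3.   1.9] [ 3.13960127 -0.00675356  1.71724895]
clock: 9.47
eef_pos: [507.6, -20.7, 36.8]
tool_rot: [3.14, -0.007, 1.717]
force: [-0.1, -1.5, -0.6]
width: 0.2
tool along 24.7 lat -0.2 cap [37.1 51.3] ztop [94.6 95.7] 1188 [ 0.  -0.3 -0.4] [ 3.13970241 -0.00805877  1.71816289]
```

It popped: cap top is back to 94.6 and the push force has vanished. I back off, lift and verify.

```bash
python3 -m crank '[[[-0.2,0,0,0,0,0],[-0.3,0,0,0,0,0],[0,0,-0.5,0,0,0],[0,0,-0.8,0,0,0],[0,0,-0.8,0,0,0],[0,0,-0.5,0,0,0],[0,0,0,0,0,0],[0,0,0,0,0,0]]]' 1; python3 - <<'E'
from h import *
p=ctrl.get_image('wrist');save(p,'w7');o=ctrl.get_image('scene');C=cloud(p)
u=np.array([-.153,.988]);v=np.array([.988,.153]);b=np.array([511.4,-43.8])
d=C[...,:2]-b;a=d@u;l=d@v;z=C[...,2]
m=(a>25)&(a<65)&(abs(l)<14)&(z>87)&(z<100);print('cap',np.percentile(a[m],[2,50,98]).round(1),'z',np.percentile(z[m],[50,90]))
for q in('beaker','platform','small_bottle','timer','weighing_bottle'):
  print(q,[(np.round(r['extent']),round(r['conf'],2)) for r in ctrl.search_frame(q,o)[:3]])
W=np.vstack([cv2.resize(p['color'][0:240,100:420,::-1],(560,420))])
S=cv2.resize(o['color'][120:320,130:360,::-1],(230,200)); 
W2=np.zeros((420,790,3),np.uint8);W2[:,:560]=W;W2[:200,560:]=S;cv2.imwrite('pics/f.png',W2)
E
```

```text
clock: 10.18
eef_pos: [508.1, -32.8, 115.8]
tool_rot: [-3.139, -0.016, 1.723]
force: [0.3, 0.6, -0.2]
width: 0.1
cap [35.3 44.3 52.5] z [94.63413102 95.61822145]
beaker [(array([195., 161.,  23.,  24.]), 0.75), (array([177., 148.,  19.,  22.]), 0.6), (array([238., 282.,  27.,  32.]), 0.57)]
platform [(array([213., 194.,  65.,  60.]), 0.77)]
small_bottle [(array([281., 264.,  21.,  36.]), 0.59)]
timer [(array([304., 235.,  34.,  30.]), 0.91)]
weighing_bottle [(array([267., 203.,  12.,  17.]), 0.63)]
```

View pics/f.png

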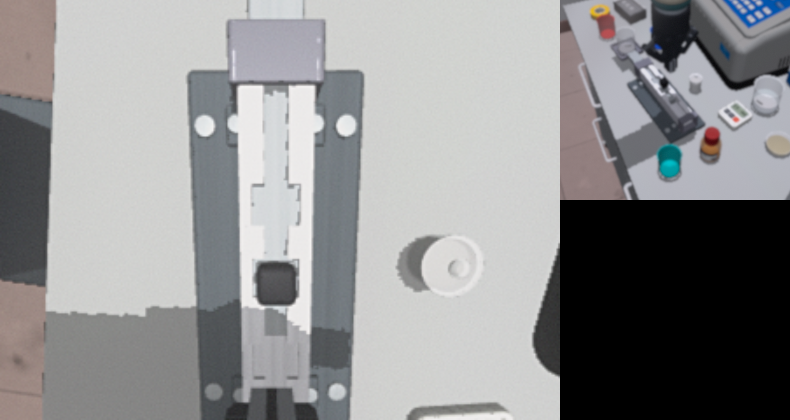

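The cap (275,283 in the left panel) sits in the second hole at about 44 mm and fully up. The first hole is empty behind it and the third lies ahead. The beaker is standing on the platform, the bystanders are where they were, and the gripper is clear.

```bash
python3 -c "
from cell import ctrl; print(ctrl.finish_job())"
```

```text
the job is handed in; nothing more can be done
None
```

The arm is drawn out to the very next hole, about 44 mm from the first, and I handed the job in at about 10 s of the 38 s allowed.

**What I did:**
1. I pressed the button about 7 mm with shut fingertips, at 8–9 N.
2. I slid the arm about 11 mm outwards with the button held down.
3. I let go, and the cap stayed about 5 mm down, held under the wall.
4. I pushed gently on the back of the cap until it popped up, then backed off and lifted clear.

**Last checks:**
- **Button:** the cap's centre is 44 mm out and its top is about 94.6 mm up, so it is fully up, with the first hole empty behind it.
- **Force:** the push force fell to about 0 when it popped up. The highest sideways force I read was about 6.6 N, though I only saw readings at the end of each call.
- **Beaker and bystanders:** the scene picture shows the beaker standing on the platform. The small bottle, weighing bottle and timer look undisturbed, judged by eye rather than measured.

**What disagreed:**
- **Fingertip height:** the real fingertips ended about 40 mm above the reported TCP. My first press therefore closed on air, and I found the true height from the cameras and the contact force.
- **Stalled push:** the first push on the cap stalled at about 5 N, above the stated 2–3 N, while I was also lifting slightly. It moved once I pressed straight and level.

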